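Tighten a rack vise with a lift-and-swing ratchet lever

ROBOT

A 7-joint arm with a two-finger parallel gripper is mounted at the origin on the work surface. World frame = base frame: x ahead of the robot, y to its left, z up, the work surface at z = 0. Lengths are in m, angles in rad, forces in N, time in s.
With the tool pointing down it reaches from about 0.4 to 0.875 m from the base axis. Payload 19.3 kg.
Tool frame: the origin (TCP) lies at the very end of the fingers, on their centre line; the grasp point (between the pads) lies 19 mm behind it; z points along the fingers, y is the direction in which the jaws open and shut (so a half turn about z gives the same grasp; the last joint's range is limited). The gripper opens to 85 mm and grips with 20 to 120 N. Pads are 22 mm wide; open, the fingers measure 114 mm over their backs; the gripper's body (76 mm by 85 mm) begins 54 mm behind the grasp point. The pads swing forward as they close: fully open they stand 13 mm farther back than shut.
Start: joints at [-1.323, 0.521, -0.036, 1.599, 0.021, 1.021, -0.113], TCP at [0.195, 0.594, 0.231] pointing down, gripper open.
Joint ranges: [-2.91, 2.91], [-0.3, 2.13], [-1.5, 1.42], [0.17, 2.43], [-1.26, 4.41], [0.16, 1.93], [-2.52, 2.52]. Speed limits (rad/s): [1.89, 1.89, 2.39, 2.39, 3.01, 3.01, 3.01].

INTERFACE

Orientations are given as [roll, pitch, yaw] about the fixed x, y, z axes, in that order (R = Rz(yaw) Ry(pitch) Rx(roll)).
In Python, from workcell import bot, vision, job_done gives the robot as it stands.
- The arm moves only by the tool arm_command, never from a script. Its arguments are lists of equal length, an entry for each row: "gripper": the finger opening in cm, from 0 to 8.54; "slide": the shift along the tool's x, y, z in cm, a list of three; "turn": the turn, a rotation vector about the tool's x, y, z in degrees, a list of three. A call has 1 to 5 rows; each row is the pose to reach, as a shift and turn from the pose commanded when the call began, along the tool's axes at that moment; what a row does not reach only later rows make up. A row lasts 1/8 s, in which the tool goes at most 62.5 mm and 10.7 degrees, less where a joint would pass 70% of its speed; a pose out of reach is approached as far as the arm can. A call with a gripper value outside its range is refused whole. The fingers move at their own pace and stop on an object; "force" is the grip in N (left out, the last holds). Time passes only in rows, so rows that repeat a pose let the fingers close. It gives the time, the measured TCP pose, the force and the opening at its end, in the units of the state.
- bot.observe(): the state, without advancing time (a new reading comes with each control period).
- vision.grab_frame(name): name is "side" or "top"; returns the picture (420x560x3 uint8, blue, green, red); there is no depth.
- vision.camera_model(name): a dict with "mtx" (3x3 intrinsics, pixels), "T" (4x4, takes a point from camera to world coordinates). Camera axes: x right, y down, z forward; pixel columns grow to the right and rows downward; lengths in m; the calibration is good to about 2 mm. A picture is of the moment at which its call begins. camera_model takes no time and is no camera call.
- job_done(): hands the job in, once; it reports no verdict.
The state is a dict: "clock": time; "qpos": joint angles; "qd": joint speeds; "joint_efforts": joint torques, N m; "position": TCP position; "tool_rot": TCP orientation; "force": force on the tool from outside, world axes, zero at the start; "moment": the same for the moment, N m; "grip_width": finger opening in m.
Only numpy, scipy, OpenCV 4.12 (cv2) and the standard library are available. Lean on these libraries where they do the work, as an engineer would, in place of code of your own. Each camera call takes 0.05 s, during which the arm holds its last target. There are 200 camera calls.

TASK

Clamp the aluminium housing in the blue rack vise: turn the ratchet lever clockwise (seen from above) by its orange grip as far as its stop pin allows, lift it off its serrations, swing it well back without undoing the jaw, let it drop in again and turn on until the housing is firmly held between both jaws, whatever the packing behind the fixed pad. Go by feel: stop soon after the lever stiffens, because the thin housing must not be crushed and the serrations must not be forced. Leave the lever seated and the vise let go, and do not disturb the other things on the bench.

Things in the scene. Friction and masses are not known exactly. Their poses are not given: they have to be found in the camera images.
- vise: Blue rack vise bolted to the bench, base plate 140 (x) by 280 mm (y). Origin on the bench top under the lever's vertical axis; jaws towards its +y; z up. Body under the lever 120 x 130 x 80 mm high, jaws 96 to 100 mm high. Two 8 mm steel stop pins, 45 mm from the axis and 116 mm high, limit the lever's swing.
- lever_axis (a point): Point on the lever's vertical axis, fixed to the vise, 138 mm above the bench: level with grip_mid when the lever is seated. Clockwise from above tightens. Pushing the grip round with the lever seated takes about 4 N while the jaw runs free, and 1 N more for each 10 N of squeeze on the housing: aim at 6 to 10 N (20 to 60 N of squeeze). Under 15 N is loose, over 80 N crushes it.
- grip_mid (a point): Middle of the orange upright grip on the lever, 100 mm from the axis: a freely spinning sleeve, 20 mm diameter, 40 mm high (116 to 156 mm above the bench, seated), with a 27 mm cap 6 mm high on top, so it can be held from above and carried round without turning the gripper. Point 138 mm above the bench when seated. The black arm below is 16 mm wide, its top 111 mm above the bench.
- hub (a joint): Angle (rad) of the serrated steel hub under the lever, growing clockwise seen from above (tightening); 10 mm of jaw travel per rad. Starts between 0 and 0.25 and stays where it is left (friction). The housing is gripped somewhere between 1.65 and 2.2, as the packing has it.
- lever (a joint): Angle (rad) of the lever relative to the hub, clockwise positive, 0 at the start, with 0.05 play; changes only while lifted. Drops in only at multiples of 0.393 (16 serrations), else rests on the crests until turned a little. The sum hub + lever is the arm's direction: stop pins limit it to -0.05 to 1.45; at 0.72 the arm points along the vise's -x.
- jaw: Moving jaw, 90 mm wide. Origin at the lower edge, mid width, of its clamping face, 55.5 mm above the bench; the face is 41 mm high. Moves along the vise's +y as it closes.
- anvil_face (a point): Upper edge, mid width, of the fixed jaw's face, 98 mm above the bench, 152.5 mm from the lever's axis along the vise's +y. A black pad in front of it stands proud by a packing that is not measured and differs from run to run (0.5 to 5 mm). The housing is clamped between the moving jaw and this pad, which takes more than one swing of the lever.
- housing: Aluminium housing between the jaws, 56 mm (x) by 36 mm (y, the clamped width) by 46 mm high with a round boss 8 mm high on top; origin at the centre of its underside, which stands on the vise's bed 55 mm above the bench. It is loose until clamped and the moving jaw pushes it to the fixed jaw.
- done_part: A finished housing of the same kind standing beside the vise; bystander.
- bolt_a: Loose hex bolt, 57 mm long, 17 mm high, lying by the vise; bystander.
- bolt_b: Second loose bolt; bystander.
- wrench: Wrench lying flat on the bench; bystander.
- spare_handle: Spare black clamping handle, about 105 mm long, 20 mm high, lying loose; bystander.
- spray_can: Can, 60 mm diameter, 160 mm high; bystander.
- driver: Yellow and black power driver lying on its side, 60 mm high; bystander.
- lever_lift (a joint): Height (m) of the lever and grip above the seated position: 0 dropped fully in, 0.0043 resting on the crests, clear of the serrations above 0.005, 0.010 at the upper stop. A spring and the lever's weight press it down with about 4 N, so grip firmly to lift it. Do not press it hard onto the crests or wrench it: the serrations bear 120 N, that is some 20 N at the grip.
There are look-alikes about, which are no part of the job. What is shaped like the housing but red is not meant.

How it is judged:
On the way, in this order (a step that is already met when the one before it is completed fails the run):
1. the seated lever has turned the hub forward through most of the first swing (value of joint hub above 1.05 rad and value of joint lever above -0.15 rad), for 0.1 s.
2. the lever, off its serrations, has been swung back at least two serrations while the hub stayed forward (value of joint hub above 1 rad and value of joint lever below -0.6 rad), for 0.1 s.
At the end, for the whole second after the job is handed in: The housing is squeezed by the moving jaw with more than 15 N, that is held between both jaws, upright (within 0.06 rad) and on the bed (origin 53 to 58 mm above the bench), the lever is dropped fully into its serrations (within 2.5 mm of its seated height), and everything is at rest (contact force between jaw and housing above 15 N and value of joint lever_lift below 0.0025 m and z of housing in the frame of vise between 0.053 and 0.058 m and angle between housing's own z axis and vertical below 0.06 rad and linear speed of housing below 0.01 m/s and velocity of joint hub between -0.02 and 0.02 rad/s); the robot touches nothing.
It fails at once if the housing is crushed (squeezed with more than 80 N) (contact force between jaw and housing above 80 N).
It fails at once if the serrations are forced (more than 120 N between lever and hub, as from pressing the lever down hard on the crests or wrenching it) (contact force between lever_lift and hub above 120 N).
It fails at once if a bystander is moved more than 25 mm (distance of any of done_part, bolt_a, bolt_b, wrench, spare_handle, spray_can, driver from where it was at the start of the episode above 0.025 m).
It also fails if it takes over 72 s, if anything falls off the work surface, if the arm or the gripper's body presses on something with over 40 N, if the wrist force passes 120 N, or if a joint passes its speed limit or range.

## Working session

There is one attempt and no reset: what is moved stays moved. The work goes in short steps, Python scripts to look and compute and a tool call to move; the robot and the scene stay as the last step left them, time stands still between calls to the robot, and variables do not carry over. Pictures are saved under pics/ and viewed, about 8 in all and at most 12, crops included, and the job is handed in when it is done.

Besides the shell and the picture viewer there is one more tool, called after "Emit:" as name(argument=value, ...), one argument or row to a line, values as JSON. arm_command: Moves the arm, as the interface text tells. Its arguments: {"type":"object","properties":{"gripper":{"type":"array","items":{"type":"number"}},"slide":{"type":"array","items":{"type":"array","items":{"type":"number"}}},"turn":{"type":"array","items":{"type":"array","items":{"type":"number"}}},"force":{"type":"number"}},"required":["gripper","slide","turn"]}

```bash
mkdir -p pics; python3 - <<'E'
from workcell import bot, vision
import cv2,numpy as np
for n in("side","top"):
    cv2.imwrite(f"pics/{n}0.png",cv2.resize(vision.grab_frame(n),(784,588),interpolation=cv2.INTER_CUBIC))
    m=vision.camera_model(n);print(n,np.round(m["mtx"],1).tolist(),np.round(m["T"],4).tolist())
print(bot.observe())
E
```

```text
side [[512.8, 0.0, 279.3], [0.0, 512.8, 202.1], [0.0, 0.0, 1.0]] [[-0.9574, -0.1821, 0.224, 0.2076], [-0.2886, 0.5826, -0.7598, 1.19], [0.0078, -0.7921, -0.6103, 1.06], [0.0, 0.0, 0.0, 1.0]]
top [[402.6, 0.0, 283.2], [0.0, 402.6, 216.1], [0.0, 0.0, 1.0]] [[-0.0282, -0.9716, 0.2349, 0.3314], [-0.9996, 0.0289, -0.0006, -0.017], [-0.0062, -0.2348, -0.972, 1.0796], [0.0, 0.0, 0.0, 1.0]]
{'clock': 0.1, 'qpos': array([-1.32322209,  0.52196743, -0.03632809,  1.59992625,  0.0211845 ,
        1.02108668, -0.1127985 ]), 'qd': array([-7.93555461e-04, -1.63678145e-03, -1.17541494e-03,  1.74248983e-04,
       -1.15183973e-03,  2.60557477e-05,  2.81769460e-04]), 'joint_efforts': array([ 3.39711311e-03, -9.28483343e+01,  1.98344707e+00, -3.70533085e+01,
        1.81019231e-02,  5.16268614e-03,  2.34617130e-05]), 'position': array([0.19521956, 0.59342583, 0.23078402]), 'tool_rot': array([-3.14059075e+00,  5.54775280e-05,  2.82380099e+00]), 'force': array([-0.26836702,  0.50306463,  0.88102743]), 'moment': array([ 0.00159507, -0.01305966, -0.03214295]), 'grip_width': 0.08548591455770314}
```

View pics/side0.png

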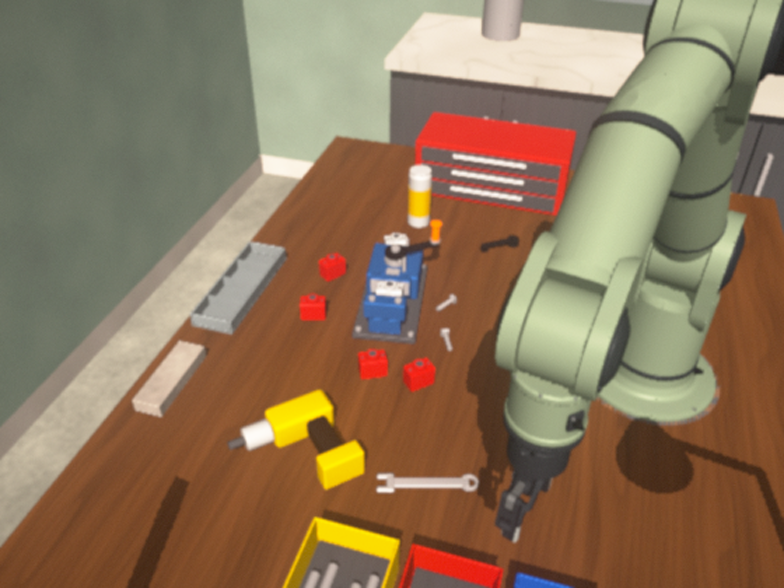

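View pics/top0.png

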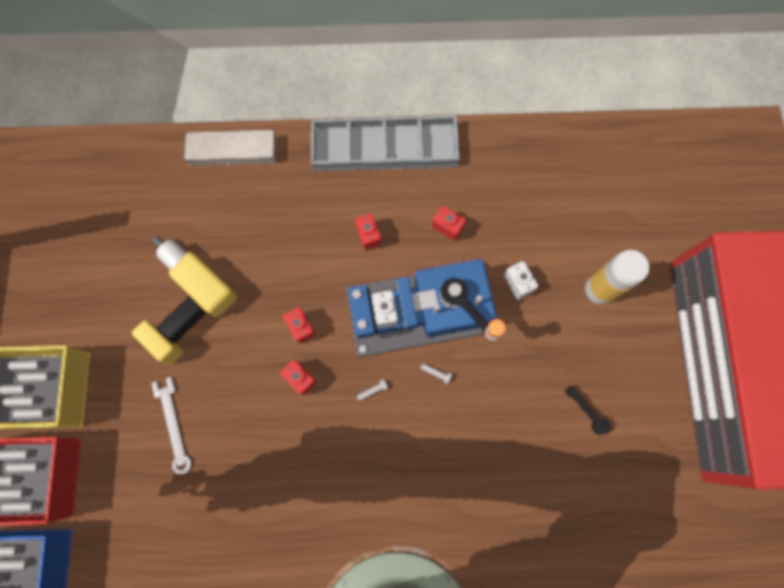

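```bash
python3 - <<'E'
from workcell import bot, vision
import cv2,numpy as np
t=vision.grab_frame("top")[170:270,235:405]; s=vision.grab_frame("side")[145:250,245:335]
t=cv2.resize(t,None,fx=4.6,fy=4.6,interpolation=cv2.INTER_CUBIC)
s=cv2.resize(s,None,fx=5.6,fy=5.6,interpolation=cv2.INTER_CUBIC)
cv2.imwrite("pics/tc.png",t);cv2.imwrite("pics/sc.png",s);print(t.shape,s.shape)
E
```

```text
(460, 782, 3) (588, 504, 3)
```

View pics/tc.png

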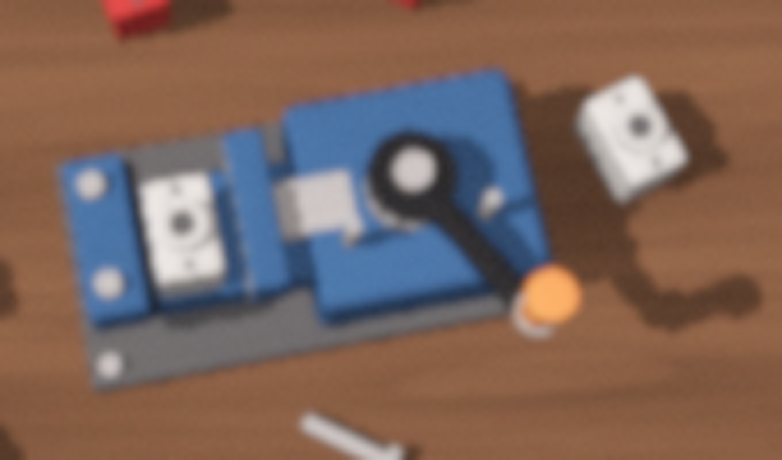

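View pics/sc.png

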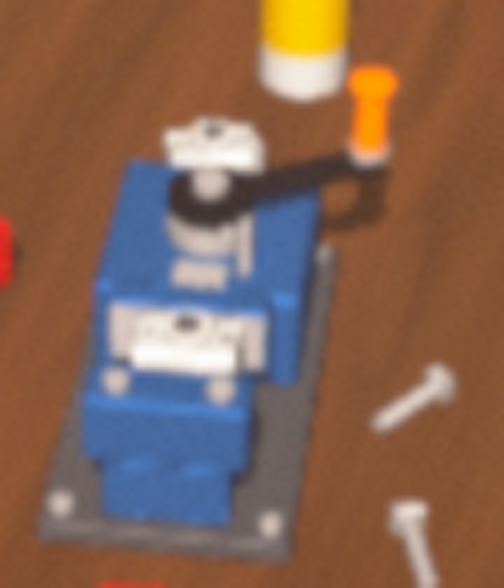

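```bash
cat > h.py <<'E'
from workcell import vision
import numpy as np
C={n:vision.camera_model(n) for n in("side","top")}
def ray(n,u,v):
    m=C[n];d=m["T"][:3,:3]@np.linalg.solve(m["mtx"],[u,v,1.]);return m["T"][:3,3],d/np.linalg.norm(d)
def onz(n,u,v,z):
    o,d=ray(n,u,v);return o+d*(z-o[2])/d[2]
def tri(a,b):
    A=[];B=[]
    M=np.zeros((3,3));r=np.zeros(3)
    for n,(u,v) in(("top",a),("side",b)):
        o,d=ray(n,u,v);P=np.eye(3)-np.outer(d,d);M+=P;r+=P@o
    return np.linalg.solve(M,r)
tc=lambda u,v:(235+u/4.6-.4,170+v/4.6-.4)
sc=lambda u,v:(245+u/5.6-.4,145+v/5.6-.4)
E
python3 - <<'E'
from h import *
np.set_printoptions(precision=4,suppress=True)
print("cap tri",tri(tc(551,294),sc(373,78)),"onz",onz("top",*tc(551,294),.162),onz("side",*sc(373,77),.162))
print("hub tri",tri(tc(413,169),sc(210,182)))
for z in(.12,.13):print(onz("top",*tc(413,169),z),onz("side",*sc(210,182),z))
def ang(a,b,z):
    p=onz("top",*tc(*a),z);q=onz("top",*tc(*b),z);d=p-q;return p,q,np.degrees(np.arctan2(d[1],d[0]))
print("body edge y",ang((285,105),(500,70),.08))
print("plate edge",ang((95,388),(510,312),.01))
print("bolts x",ang((91,184),(109,283),.1))
print("jaw",ang((232,135),(258,295),.1))
print("fixed back",ang((60,165),(95,322),.1))
print("fixed front",ang((122,155),(150,315),.098))
print("boss",onz("top",*tc(183,222),.109), "done boss",onz("top",*tc(640,125),.054))
E
```

```text
cap tri [ 0.5063 -0.1816  0.1604] onz [ 0.5067 -0.1813  0.162 ] [ 0.5054 -0.1802  0.162 ]
hub tri [ 0.5862 -0.1207  0.1113]
[ 0.5849 -0.1197  0.12  ] [ 0.5817 -0.1085  0.12  ]
[ 0.5823 -0.1187  0.13  ] [ 0.5778 -0.0947  0.13  ]
body edge y (array([ 0.6349, -0.054 ,  0.08  ]), array([ 0.6519, -0.1762,  0.08  ]), np.float64(97.91039520939431))
plate edge (array([0.4879, 0.06  , 0.01  ]), array([ 0.5257, -0.1838,  0.01  ]), np.float64(98.79857949076039))
bolts x (array([0.587 , 0.0544, 0.1   ]), array([0.5315, 0.0453, 0.1   ]), np.float64(9.303049054156881))
jaw (array([ 0.6125, -0.0235,  0.1   ]), array([ 0.5226, -0.0348,  0.1   ]), np.float64(7.208339694888414))
fixed back (array([0.5983, 0.0713, 0.1   ]), array([0.5104, 0.0531, 0.1   ]), np.float64(11.669807169940517))
fixed front (array([0.6035, 0.0373, 0.098 ]), array([0.5137, 0.0236, 0.098 ]), np.float64(8.683227472672222))
boss [0.562  0.0044 0.109 ] done boss [ 0.6247 -0.2587  0.054 ]
```

Emit:
arm_command(
  gripper=[8.5,8.5,8.5,8.5,8.5],
  slide=[
    [-6,-2,-0.5],
    [-12,-4,-1],
    [-18,-6,-1],
    [-24,-8,-1],
    [-30,-10,-1],
  ],
  turn=[
    [0,0,8],
    [0,0,16],
    [0,0,24],
    [0,0,32],
    [0,0,40],
  ],
)

```text
clock: 0.82
position: [0.4471, 0.406, 0.2414]
tool_rot: [3.141, -0.0, 2.121]
force: [1.4, 1.0, 0.8]
grip_width: 0.0852
```

Emit:
arm_command(
  gripper=[8.5,8.5,8.5,8.5,8.5],
  slide=[
    [-5.4,-2.8,0],
    [-10.8,-5.7,0],
    [-16.2,-8.6,0],
    [-21.6,-11.4,0],
    [-27,-14.3,0],
  ],
  turn=[
    [0,0,6.4],
    [0,0,12.8],
    [0,0,19.2],
    [0,0,25.6],
    [0,0,31.8],
  ],
)

```text
clock: 1.45
position: [0.4663, 0.1007, 0.2414]
tool_rot: [3.141, -0.0, 1.567]
force: [0.6, -0.3, -0.4]
grip_width: 0.085
```

```bash
python3 - <<'E'
from workcell import bot
o=bot.observe();print({k:o[k].round(4) if k!='clock' else o[k] for k in('clock','qpos','position','tool_rot','force')})
E
```

```text
{'clock': 1.45, 'qpos': array([-0.6567,  0.2902,  0.3956,  1.9812, -0.1419,  0.896 , -0.1906]), 'position': array([0.4663, 0.1007, 0.2414]), 'tool_rot': array([ 3.1412e+00, -3.0000e-04,  1.5672e+00]), 'force': array([ 0.6475, -0.3485, -0.4399])}
```

Emit:
arm_command(
  gripper=[8.5,8.5,8.5,8.5,8.5],
  slide=[
    [-6,0.8,0],
    [-12,1.6,0],
    [-18,2.4,0],
    [-24,3.2,0],
    [-28,3.9,0],
  ],
  turn=[
    [0,0,0],
    [0,0,0],
    [0,0,0],
    [0,0,0],
    [0,0,0],
  ],
)

```text
clock: 2.08
position: [0.5051, -0.1802, 0.2414]
tool_rot: [3.141, 0.0, 1.569]
force: [0.6, 1.0, -1.0]
grip_width: 0.0855
```

Emit:
arm_command(
  gripper=[6,5,5],
  slide=[
    [0,0,2],
    [0,0,4],
    [0,0,4],
  ],
  turn=[
    [0,0,0],
    [0,0,0],
    [0,0,0],
  ],
)

```text
clock: 2.45
position: [0.5047, -0.1773, 0.2004]
tool_rot: [-3.139, -0.0, 1.571]
force: [0.3, -0.3, -0.0]
grip_width: 0.0501
```

```bash
python3 - <<'E'
from workcell import bot, vision
import cv2,numpy as np
o=bot.observe();print({k:o[k].round(4) if k!='clock' else o[k] for k in('clock','qpos','position','tool_rot','force')})
t=vision.grab_frame("top")[190:270,300:400]; s=vision.grab_frame("side")[110:210,265:365]
a=cv2.resize(t,(400,320),interpolation=cv2.INTER_CUBIC);b=cv2.resize(s,(400,400),interpolation=cv2.INTER_CUBIC)
c=np.zeros((400,800,3),np.uint8);c[:320,:400]=a;c[:,400:]=b
cv2.imwrite("pics/a.png",c)
E
```

```text
{'clock': 2.45, 'qpos': array([-0.1062,  0.4547,  0.4518,  1.8859, -0.2552,  0.8601,  0.4737]), 'position': array([ 0.5047, -0.1773,  0.2004]), 'tool_rot': array([-3.1393e+00, -3.0000e-04,  1.5705e+00]), 'force': array([ 0.2589, -0.2559, -0.0095])}
```

View pics/a.png

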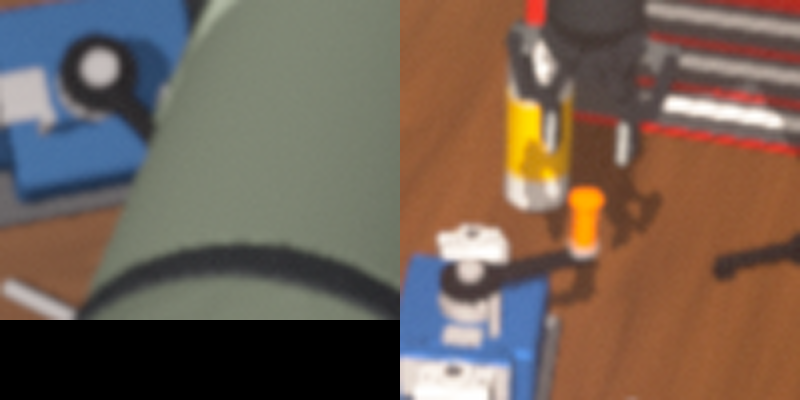

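Emit:
arm_command(
  gripper=[5,5,5,5],
  slide=[
    [0,0,3],
    [0,0,6],
    [0,0,7.9],
    [0,0,7.9],
  ],
  turn=[
    [0,0,0],
    [0,0,0],
    [0,0,0],
    [0,0,0],
  ],
)

```text
clock: 3.05
position: [0.5053, -0.1773, 0.1222]
tool_rot: [-3.141, -0.0, 1.571]
force: [-0.9, 0.1, -0.1]
grip_width: 0.0502
```

```bash
python3 - <<'E'
from workcell import bot, vision
import cv2,numpy as np
o=bot.observe();print({k:o[k].round(4) if k!='clock' else o[k] for k in('clock','position','tool_rot','force')})
s=vision.grab_frame("side")[130:210,260:360]
cv2.imwrite("pics/b.png",cv2.resize(s,(600,480),interpolation=cv2.INTER_CUBIC))
E
```

```text
{'clock': 3.05, 'position': array([ 0.5053, -0.1773,  0.1222]), 'tool_rot': array([-3.1407e+00, -2.0000e-04,  1.5708e+00]), 'force': array([-0.9174,  0.1314, -0.0787])}
```

View pics/b.png

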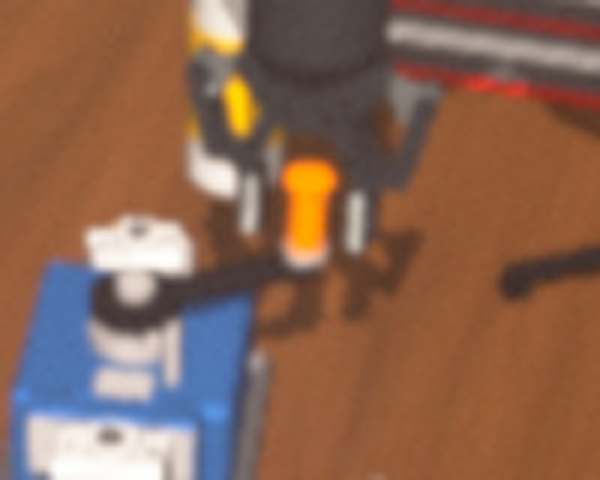

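Emit:
arm_command(
  gripper=[5,1.5,1.5,1.5,1.5],
  slide=[
    [-0.3,0,0],
    [-0.3,0,0],
    [-0.3,0,0],
    [-0.3,0,0],
    [-0.3,0,0],
  ],
  turn=[
    [0,0,0],
    [0,0,0],
    [0,0,0],
    [0,0,0],
    [0,0,0],
  ],
  force=50,
)

```text
clock: 3.72
position: [0.5053, -0.1807, 0.1224]
tool_rot: [-3.142, 0.0, 1.57]
force: [-2.0, -1.7, 5.6]
grip_width: 0.0244
```

```bash
python3 - <<'E'
from workcell import bot
import numpy as np
o=bot.observe();p=o['position'];print(p,o['force'],o['grip_width'])
A=np.array([.585,-.1208])
print(np.hypot(*(p[:2]-A)),np.degrees(np.arctan2(*(p[:2]-A)[::-1]))%360)
for d in (217.8,210,200,190,180,170,160,150,147,145,142): print(d,A+.1*np.array([np.cos(np.radians(d)),np.sin(np.radians(d))]))
E
```

```text
[ 0.50526153 -0.18067181  0.12241631] [-1.98757895 -1.65918764  5.57062227] 0.024435947734807603
0.09971387713942736 216.90113689076716
217.8 [ 0.5059845  -0.18209071]
210 [ 0.49839746 -0.1708    ]
200 [ 0.49103074 -0.15500201]
190 [ 0.48651922 -0.13816482]
180 [ 0.485  -0.1208]
170 [ 0.48651922 -0.10343518]
160 [ 0.49103074 -0.08659799]
150 [ 0.49839746 -0.0708    ]
147 [ 0.50113294 -0.0663361 ]
145 [ 0.5030848  -0.06344236]
142 [ 0.50619892 -0.05923385]
```

Emit:
arm_command(
  gripper=[1.5,1.5],
  slide=[
    [0,0,0],
    [0,0,0],
  ],
  turn=[
    [0,0,0],
    [0,0,0],
  ],
)

```text
clock: 3.98
position: [0.5052, -0.1806, 0.1223]
tool_rot: [-3.141, 0.0, 1.57]
force: [-2.7, -2.3, 5.2]
grip_width: 0.0247
```

```bash
python3 - <<'E'
from workcell import vision
import cv2
s=vision.grab_frame("side")[145:195,285:345]
cv2.imwrite("pics/c.png",cv2.resize(s,(600,500),interpolation=cv2.INTER_CUBIC))
E
```

```text
(no output)
```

View pics/c.png

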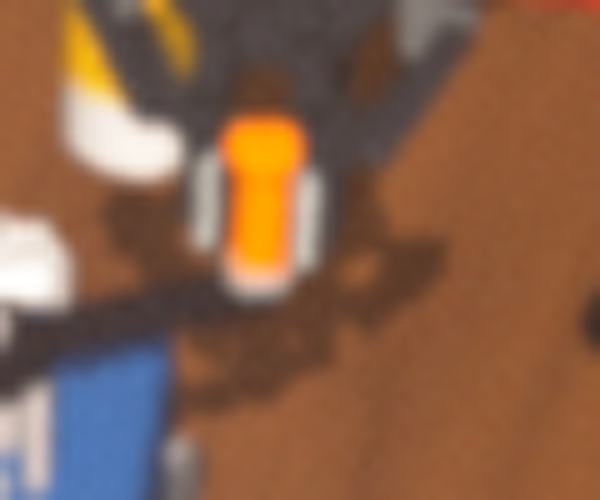

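Emit:
arm_command(
  gripper=[3.8,3.8,3.8,1.5,1.5],
  slide=[
    [0,0,0],
    [0,0,0.45],
    [0,0,0.45],
    [0,0,0.45],
    [0,0,0.45],
  ],
  turn=[
    [0,0,0],
    [0,0,0],
    [0,0,0],
    [0,0,0],
    [0,0,0],
  ],
  force=40,
)

```text
clock: 4.65
position: [0.5054, -0.1805, 0.1178]
tool_rot: [-3.142, 0.0, 1.571]
force: [-0.3, -0.6, 0.1]
grip_width: 0.0218
```

Emit:
arm_command(
  gripper=[1.5,1.5],
  slide=[
    [0,0,0],
    [0,0,0],
  ],
  turn=[
    [0,0,0],
    [0,0,0],
  ],
)

```text
clock: 4.9
position: [0.5054, -0.1804, 0.1178]
tool_rot: [3.142, 0.0, 1.571]
force: [-0.3, 0.1, 0.4]
grip_width: 0.0218
```

Emit:
arm_command(
  gripper=[1.5,1.5,1.5],
  slide=[
    [0.68,-0.52,0],
    [1.44,-0.95,0],
    [2.23,-1.31,0],
  ],
  turn=[
    [0,0,0],
    [0,0,0],
    [0,0,0],
  ],
)

```text
clock: 5.28
position: [0.4924, -0.1581, 0.118]
tool_rot: [3.14, 0.001, 1.57]
force: [2.6, -5.0, -1.0]
grip_width: 0.0218
```

Emit:
arm_command(
  gripper=[1.5],
  slide=[
    [0.1,-0.04,0],
  ],
  turn=[
    [0,0,0],
  ],
)

```text
clock: 5.4
position: [0.4919, -0.1569, 0.118]
tool_rot: [3.141, 0.0, 1.571]
force: [1.3, -4.5, -0.8]
grip_width: 0.0217
```

Emit:
arm_command(
  gripper=[1.5,1.5,1.5,1.5,1.5],
  slide=[
    [1.05,-0.35,0],
    [2.08,-0.57,0],
    [3.12,-0.68,0],
    [4.16,-0.68,0],
    [5.2,-0.57,0],
  ],
  turn=[
    [0,0,0],
    [0,0,0],
    [0,0,0],
    [0,0,0],
    [0,0,0],
  ],
)

```text
clock: 6.02
position: [0.4853, -0.1054, 0.1177]
tool_rot: [-3.14, 0.0, 1.57]
force: [-2.8, -4.5, 1.5]
grip_width: 0.0219
```

Emit:
arm_command(
  gripper=[1.5,1.5,1.5,1.5],
  slide=[
    [1.03,0.1,0],
    [1.86,0.35,0],
    [2.51,0.6,0],
    [3.13,0.9,0],
  ],
  turn=[
    [0,0,0],
    [0,0,0],
    [0,0,0],
    [0,0,0],
  ],
)

```text
clock: 6.52
position: [0.4947, -0.0742, 0.1177]
tool_rot: [-3.141, 0.0, 1.57]
force: [-1.4, -5.2, -1.0]
grip_width: 0.0221
```

Emit:
arm_command(
  gripper=[1.5,1.5],
  slide=[
    [0.2,0.12,0],
    [0.4,0.24,0],
  ],
  turn=[
    [0,0,0],
    [0,0,0],
  ],
)

```text
clock: 6.78
position: [0.4969, -0.0701, 0.1177]
tool_rot: [-3.14, 0.0, 1.57]
force: [-4.1, -4.2, 1.3]
grip_width: 0.0217
```

Emit:
arm_command(
  gripper=[1.5,1.5],
  slide=[
    [0.1,0.06,0],
    [0.2,0.12,0],
  ],
  turn=[
    [0,0,0],
    [0,0,0],
  ],
)

```text
clock: 7.02
position: [0.4981, -0.068, 0.1177]
tool_rot: [-3.14, -0.0, 1.57]
force: [-3.3, -3.6, 0.8]
grip_width: 0.0222
```

Emit:
arm_command(
  gripper=[1.5,1.5],
  slide=[
    [0.1,0.07,0],
    [0.15,0.1,0],
  ],
  turn=[
    [0,0,0],
    [0,0,0],
  ],
)

```text
clock: 7.28
position: [0.4991, -0.0665, 0.1177]
tool_rot: [-3.14, -0.0, 1.57]
force: [-3.5, -3.0, 2.3]
grip_width: 0.0217
```

Emit:
arm_command(
  gripper=[1.5,1.5],
  slide=[
    [0.1,0.07,0],
    [0.15,0.1,0],
  ],
  turn=[
    [0,0,0],
    [0,0,0],
  ],
)

```text
clock: 7.52
position: [0.5, -0.065, 0.1176]
tool_rot: [-3.14, -0.0, 1.57]
force: [-4.6, -2.4, 2.2]
grip_width: 0.0219
```

Emit:
arm_command(
  gripper=[1.5,1.5],
  slide=[
    [0.1,0.08,0],
    [0.15,0.12,0],
  ],
  turn=[
    [0,0,0],
    [0,0,0],
  ],
)

```text
clock: 7.78
position: [0.5009, -0.0637, 0.1176]
tool_rot: [-3.139, -0.0, 1.57]
force: [-7.9, -4.3, 2.4]
grip_width: 0.0219
```

Emit:
arm_command(
  gripper=[1.5,1.5],
  slide=[
    [0.1,0.08,0],
    [0.15,0.12,0],
  ],
  turn=[
    [0,0,0],
    [0,0,0],
  ],
)

```text
clock: 8.02
position: [0.5014, -0.0628, 0.1175]
tool_rot: [-3.138, 0.0, 1.569]
force: [-11.7, -8.9, 5.4]
grip_width: 0.0219
```

Emit:
arm_command(
  gripper=[1.5,1.5],
  slide=[
    [-0.33,-0.22,0],
    [-0.33,-0.22,0],
  ],
  turn=[
    [0,0,0],
    [0,0,0],
  ],
)

```text
clock: 8.28
position: [0.5003, -0.065, 0.1177]
tool_rot: [-3.14, -0.001, 1.57]
force: [-4.8, 0.5, 2.7]
grip_width: 0.0217
```

Emit:
arm_command(
  gripper=[1.5,1.5,1.5,1.5],
  slide=[
    [-0.03,-0.15,0],
    [-0.03,-0.15,-0.4],
    [-0.03,-0.15,-0.8],
    [-0.03,-0.15,-0.8],
  ],
  turn=[
    [0,0,0],
    [0,0,0],
    [0,0,0],
    [0,0,0],
  ],
)

```text
clock: 8.78
position: [0.5, -0.0654, 0.1261]
tool_rot: [3.14, 0.0, 1.571]
force: [4.5, -1.8, -5.1]
grip_width: 0.0218
```

Emit:
arm_command(
  gripper=[1.5,1.5,1.5,1.5,1.5],
  slide=[
    [-1.23,-0.56,0],
    [-2.54,-1.06,0],
    [-3.9,-1.38,0],
    [-5.29,-1.5,0],
    [-6.68,-1.43,0],
  ],
  turn=[
    [0,0,0],
    [0,0,0],
    [0,0,0],
    [0,0,0],
    [0,0,0],
  ],
)

```text
clock: 9.4
position: [0.4853, -0.1332, 0.1259]
tool_rot: [3.141, -0.0, 1.57]
force: [5.7, 0.4, -3.8]
grip_width: 0.0224
```

Emit:
arm_command(
  gripper=[1.5,1.5,1.5,1.5,1.5],
  slide=[
    [-1.32,0.35,0],
    [-2.64,0.82,0],
    [-3.88,1.44,0],
    [-4.45,1.8,0],
    [-4.45,1.8,0],
  ],
  turn=[
    [0,0,0],
    [0,0,0],
    [0,0,0],
    [0,0,0],
    [0,0,0],
  ],
)

```text
clock: 10.02
position: [0.5033, -0.1769, 0.1257]
tool_rot: [-3.141, -0.0, 1.57]
force: [1.8, 1.9, -4.1]
grip_width: 0.0219
```

Emit:
arm_command(
  gripper=[1.5,1.5,1.5],
  slide=[
    [0,0,0.25],
    [0,0,0.5],
    [0,0,0.5],
  ],
  turn=[
    [0,0,0],
    [0,0,0],
    [0,0,0],
  ],
)

```text
clock: 10.4
position: [0.5031, -0.1766, 0.1207]
tool_rot: [-3.141, -0.0, 1.571]
force: [1.2, -0.4, -4.2]
grip_width: 0.0219
```

Emit:
arm_command(
  gripper=[1.5,1.5],
  slide=[
    [0,0,0.15],
    [0,0,0.2],
  ],
  turn=[
    [0,0,0],
    [0,0,0],
  ],
)

```text
clock: 10.65
position: [0.5031, -0.1769, 0.1188]
tool_rot: [3.142, 0.0, 1.57]
force: [0.1, -0.8, 0.2]
grip_width: 0.0223
```

Emit:
arm_command(
  gripper=[1.5,1.5],
  slide=[
    [0,0,0.08],
    [0,0,0.08],
  ],
  turn=[
    [0,0,0],
    [0,0,0],
  ],
)

```text
clock: 10.9
position: [0.5031, -0.177, 0.118]
tool_rot: [-3.142, 0.0, 1.57]
force: [-1.2, -1.2, 0.8]
grip_width: 0.0219
```

Emit:
arm_command(
  gripper=[1.5,1.5,1.5,1.5],
  slide=[
    [0.35,-0.3,0],
    [0.72,-0.57,0],
    [1.12,-0.8,0],
    [1.5,-0.98,0],
  ],
  turn=[
    [0,0,0],
    [0,0,0],
    [0,0,0],
    [0,0,0],
  ],
)

```text
clock: 11.4
position: [0.494, -0.1616, 0.1182]
tool_rot: [3.14, 0.001, 1.571]
force: [5.3, -4.3, -2.0]
grip_width: 0.0217
```

```bash
python3 - <<'E'
from workcell import vision
import cv2,numpy as np
def avg(n): return np.mean([vision.grab_frame(n).astype(float) for _ in range(4)],0).astype(np.uint8)
t=avg("top")[190:245,240:320]; s=avg("side")[185:245,250:310]
a=cv2.resize(t,(800,550),interpolation=cv2.INTER_CUBIC)
cv2.imwrite("pics/d.png",a)
cv2.imwrite("pics/e.png",cv2.resize(s,(600,600),interpolation=cv2.INTER_CUBIC))
E
```

```text
(no output)
```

View pics/d.png

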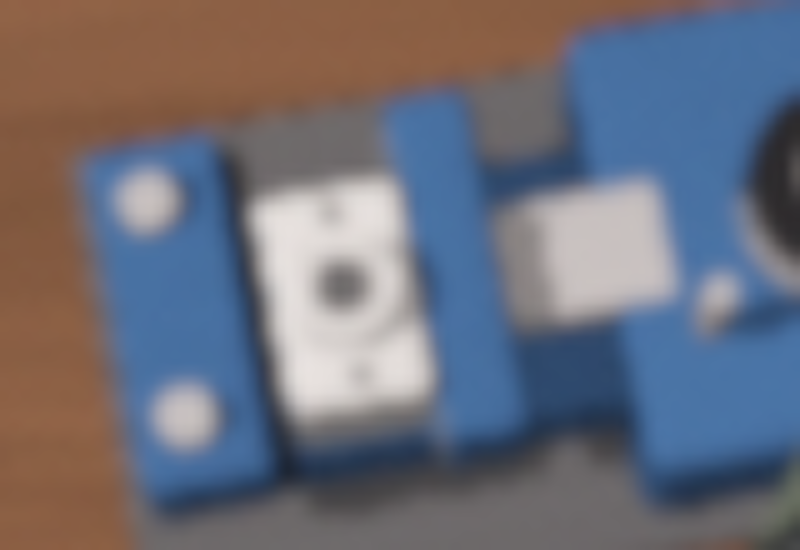

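View pics/e.png

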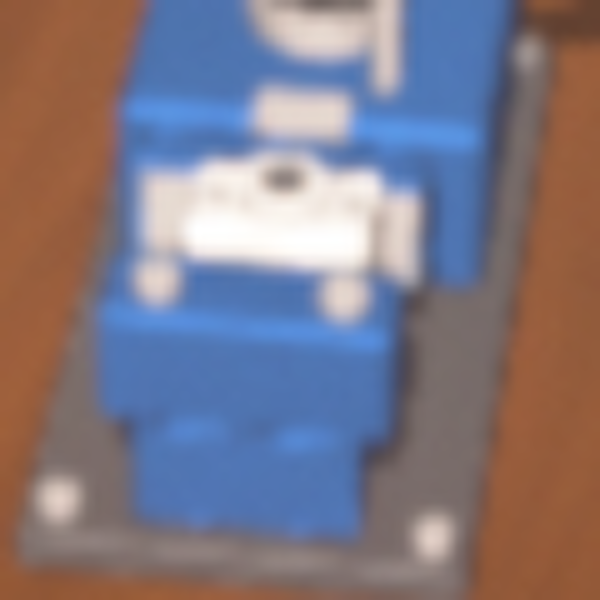

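```bash
cat > st.py <<'E'
from workcell import bot
import numpy as np
o=bot.observe();p=o['position'];f=o['force'];d=p[:2]-[.584,-.1198];r=np.hypot(*d);e=d/r;t=np.array([e[1],-e[0]])
a=np.degrees(np.arctan2(d[1],d[0]))%360
print('clk',o['clock'],'ang %.2f R %.4f Ft %.1f Fr %.1f Fz %.1f'%(a,r,f[:2]@t,f[:2]@e,f[2]),p,'t per mm: dy %.2f dx %.2f'%(t[1],t[0]))
E
python3 st.py
```

```text
clk 11.8 ang 204.92 R 0.0994 Ft -3.2 Fr -3.0 Fz -1.8 [ 0.49389397 -0.16165773  0.11813781] t per mm: dy 0.91 dx -0.42
```

Emit:
arm_command(
  gripper=[1.5,1.5,1.5],
  slide=[
    [0.18,-0.05,0],
    [0.36,-0.12,0],
    [0.36,-0.12,0],
  ],
  turn=[
    [0,0,0],
    [0,0,0],
    [0,0,0],
  ],
)

```text
clock: 12.18
position: [0.4924, -0.1583, 0.1181]
tool_rot: [3.141, 0.0, 1.571]
force: [3.8, -3.4, -1.1]
grip_width: 0.0218
```

```bash
python3 st.py
```

```text
clk 12.175 ang 202.78 R 0.0993 Ft -4.6 Fr -2.2 Fz -1.1 [ 0.4924494  -0.15825185  0.11813923] t per mm: dy 0.92 dx -0.39
```

Emit:
arm_command(
  gripper=[1.5,1.5],
  slide=[
    [0.2,-0.06,0],
    [0.2,-0.06,0],
  ],
  turn=[
    [0,0,0],
    [0,0,0],
  ],
)

```text
clock: 12.42
position: [0.4916, -0.1563, 0.1181]
tool_rot: [3.141, 0.0, 1.571]
force: [3.6, -4.1, -0.6]
grip_width: 0.0219
```

Emit:
arm_command(
  gripper=[1.5,1.5],
  slide=[
    [0.2,-0.05,0],
    [0.2,-0.05,0],
  ],
  turn=[
    [0,0,0],
    [0,0,0],
  ],
)

```text
clock: 12.68
position: [0.4909, -0.1543, 0.118]
tool_rot: [-3.141, 0.0, 1.57]
force: [0.6, -5.4, 0.3]
grip_width: 0.0221
```

Emit:
arm_command(
  gripper=[1.5,1.5],
  slide=[
    [0.2,-0.06,0],
    [0.2,-0.06,0],
  ],
  turn=[
    [0,0,0],
    [0,0,0],
  ],
)

```text
clock: 12.92
position: [0.4903, -0.1523, 0.118]
tool_rot: [-3.141, 0.0, 1.57]
force: [-0.7, -4.9, 0.7]
grip_width: 0.022
```

Emit:
arm_command(
  gripper=[1.5,1.5],
  slide=[
    [0.22,-0.06,0],
    [0.22,-0.06,0],
  ],
  turn=[
    [0,0,0],
    [0,0,0],
  ],
)

```text
clock: 13.18
position: [0.4895, -0.1502, 0.118]
tool_rot: [-3.141, 0.0, 1.57]
force: [-0.5, -5.1, 2.0]
grip_width: 0.0217
```

Emit:
arm_command(
  gripper=[1.5,1.5],
  slide=[
    [0.23,-0.07,0],
    [0.23,-0.07,0],
  ],
  turn=[
    [0,0,0],
    [0,0,0],
  ],
)

```text
clock: 13.42
position: [0.4888, -0.1479, 0.118]
tool_rot: [-3.141, 0.0, 1.57]
force: [-1.3, -4.8, 1.4]
grip_width: 0.0219
```

Emit:
arm_command(
  gripper=[1.5,1.5],
  slide=[
    [0.24,-0.07,0],
    [0.24,-0.07,0],
  ],
  turn=[
    [0,0,0],
    [0,0,0],
  ],
)

```text
clock: 13.68
position: [0.4883, -0.1459, 0.1181]
tool_rot: [3.142, 0.001, 1.57]
force: [0.4, -6.8, 1.6]
grip_width: 0.0223
```

Emit:
arm_command(
  gripper=[1.5,1.5],
  slide=[
    [0.05,-0.01,0],
    [0.05,-0.01,0],
  ],
  turn=[
    [0,0,0],
    [0,0,0],
  ],
)

```text
clock: 13.92
position: [0.4883, -0.1456, 0.1181]
tool_rot: [3.141, 0.001, 1.57]
force: [-0.8, -9.0, 2.1]
grip_width: 0.0216
```

```bash
python3 st.py
```

```text
clk 13.925 ang 195.07 R 0.0991 Ft -8.5 Fr 3.1 Fz 2.1 [ 0.48826419 -0.14556967  0.11811326] t per mm: dy 0.97 dx -0.26
```

Emit:
arm_command(
  gripper=[1.5,1.5],
  slide=[
    [0,0,0],
    [0,0,0],
  ],
  turn=[
    [0,0,0],
    [0,0,0],
  ],
)

```text
clock: 14.18
position: [0.4883, -0.1456, 0.1181]
tool_rot: [3.141, 0.001, 1.57]
force: [-0.2, -8.8, 2.0]
grip_width: 0.0219
```

```bash
python3 st.py
```

```text
clk 14.175 ang 195.09 R 0.0992 Ft -8.5 Fr 2.5 Fz 2.0 [ 0.48826546 -0.14561704  0.11812138] t per mm: dy 0.97 dx -0.26
```

Emit:
arm_command(
  gripper=[1.5,1.5],
  slide=[
    [-0.12,0.03,0],
    [-0.24,0.06,0],
  ],
  turn=[
    [0,0,0],
    [0,0,0],
  ],
)

```text
clock: 14.42
position: [0.4887, -0.1475, 0.118]
tool_rot: [-3.141, 0.0, 1.57]
force: [-1.0, -4.8, 2.4]
grip_width: 0.0219
```

```bash
python3 st.py
```

```text
clk 14.425 ang 196.20 R 0.0993 Ft -4.3 Fr 2.3 Fz 2.4 [ 0.48865607 -0.14750827  0.11797702] t per mm: dy 0.96 dx -0.28
```

Emit:
arm_command(
  gripper=[1.5,1.5],
  slide=[
    [0,0,0],
    [0,0,0],
  ],
  turn=[
    [0,0,0],
    [0,0,0],
  ],
)

```text
clock: 14.68
position: [0.4887, -0.1473, 0.118]
tool_rot: [-3.141, 0.0, 1.57]
force: [-1.5, -4.9, 2.2]
grip_width: 0.0217
```

```bash
python3 st.py
```

```text
clk 14.675 ang 196.11 R 0.0992 Ft -4.3 Fr 2.8 Fz 2.2 [ 0.48865781 -0.14733695  0.11797494] t per mm: dy 0.96 dx -0.28
```

Emit:
arm_command(
  gripper=[1.5,1.5],
  slide=[
    [-0.1,0.03,0],
    [-0.1,0.03,0],
  ],
  turn=[
    [0,0,0],
    [0,0,0],
  ],
)

```text
clock: 14.92
position: [0.4889, -0.1482, 0.1179]
tool_rot: [-3.141, -0.0, 1.57]
force: [-2.3, -4.0, 2.3]
grip_width: 0.0214
```

```bash
python3 st.py
```

```text
clk 14.925 ang 196.63 R 0.0992 Ft -3.2 Fr 3.3 Fz 2.3 [ 0.48894249 -0.14818812  0.1179348 ] t per mm: dy 0.96 dx -0.29
```

Emit:
arm_command(
  gripper=[1.5,1.5],
  slide=[
    [-0.1,0.03,0],
    [-0.15,0.05,0],
  ],
  turn=[
    [0,0,0],
    [0,0,0],
  ],
)

```text
clock: 15.18
position: [0.4894, -0.1495, 0.1179]
tool_rot: [-3.141, -0.0, 1.571]
force: [-4.2, -2.2, 3.3]
grip_width: 0.0219
```

```bash
python3 st.py
```

```text
clk 15.175 ang 197.45 R 0.0991 Ft -0.9 Fr 4.7 Fz 3.3 [ 0.48942116 -0.14953673  0.11790761] t per mm: dy 0.95 dx -0.30
```

Emit:
arm_command(
  gripper=[1.5,1.5],
  slide=[
    [0.1,-0.03,0],
    [0.2,-0.06,0],
  ],
  turn=[
    [0,0,0],
    [0,0,0],
  ],
)

```text
clock: 15.42
position: [0.489, -0.1478, 0.118]
tool_rot: [-3.141, 0.0, 1.57]
force: [-4.1, -5.3, 3.8]
grip_width: 0.0222
```

```bash
python3 st.py
```

```text
clk 15.425 ang 196.40 R 0.0991 Ft -4.0 Fr 5.4 Fz 3.8 [ 0.4889803  -0.14777313  0.11799735] t per mm: dy 0.96 dx -0.28
```

Emit:
arm_command(
  gripper=[1.5,1.5],
  slide=[
    [0.1,-0.03,0],
    [0.15,-0.05,0],
  ],
  turn=[
    [0,0,0],
    [0,0,0],
  ],
)

```text
clock: 15.68
position: [0.4887, -0.1466, 0.1181]
tool_rot: [3.141, 0.001, 1.57]
force: [-2.5, -7.1, 3.0]
grip_width: 0.0219
```

```bash
python3 st.py
```

```text
clk 15.675 ang 195.70 R 0.0990 Ft -6.1 Fr 4.3 Fz 3.0 [ 0.48869813 -0.14659281  0.11810166] t per mm: dy 0.96 dx -0.27
```

Emit:
arm_command(
  gripper=[1.5,1.5,1.5,1.5],
  slide=[
    [-0.1,0.03,0],
    [-0.2,0.06,0],
    [-0.33,0.1,0],
    [-0.33,0.1,0],
  ],
  turn=[
    [0,0,0],
    [0,0,0],
    [0,0,0],
    [0,0,0],
  ],
)

```text
clock: 16.18
position: [0.4894, -0.1494, 0.1179]
tool_rot: [-3.141, -0.0, 1.571]
force: [-5.2, -2.5, 3.9]
grip_width: 0.0218
```

```bash
python3 st.py
```

```text
clk 16.175 ang 197.36 R 0.0991 Ft -0.8 Fr 5.7 Fz 3.9 [ 0.4893846  -0.14937578  0.11792244] t per mm: dy 0.95 dx -0.30
```

Emit:
arm_command(
  gripper=[2.4,3.2,4.5,4.5,4.5],
  slide=[
    [0,0,0],
    [0,0,0],
    [0,0,0],
    [0,0,0],
    [0,0,0],
  ],
  turn=[
    [0,0,0],
    [0,0,0],
    [0,0,0],
    [0,0,0],
    [0,0,0],
  ],
)

```text
clock: 16.8
position: [0.4897, -0.1494, 0.118]
tool_rot: [3.142, -0.0, 1.571]
force: [-0.2, -0.5, -0.3]
grip_width: 0.0451
```

Emit:
arm_command(
  gripper=[4.5,4.5,4.5,4.5,4.5],
  slide=[
    [0,0,-2],
    [0,0,-5],
    [0,0,-9],
    [0,0,-12],
    [0,0,-12],
  ],
  turn=[
    [0,0,0],
    [0,0,0],
    [0,0,0],
    [0,0,0],
    [0,0,0],
  ],
)

```text
clock: 17.42
position: [0.4906, -0.1496, 0.2398]
tool_rot: [3.138, 0.0, 1.571]
force: [-0.4, 0.9, -0.4]
grip_width: 0.0454
```

```bash
python3 st.py; python3 - <<'E'
from workcell import vision
import cv2,numpy as np
t=vision.grab_frame("top")[180:260,240:340]; s=vision.grab_frame("side")[150:250,250:350]
c=np.zeros((400,800,3),np.uint8);c[:320,:400]=cv2.resize(t,(400,320),interpolation=cv2.INTER_CUBIC);c[:,400:]=cv2.resize(s,(400,400),interpolation=cv2.INTER_CUBIC)
cv2.imwrite("pics/f.png",c)
E
```

```text
clk 17.425 ang 197.69 R 0.0981 Ft 1.0 Fr 0.1 Fz -0.4 [ 0.49057815 -0.14959857  0.23982465] t per mm: dy 0.95 dx -0.30
```

View pics/f.png

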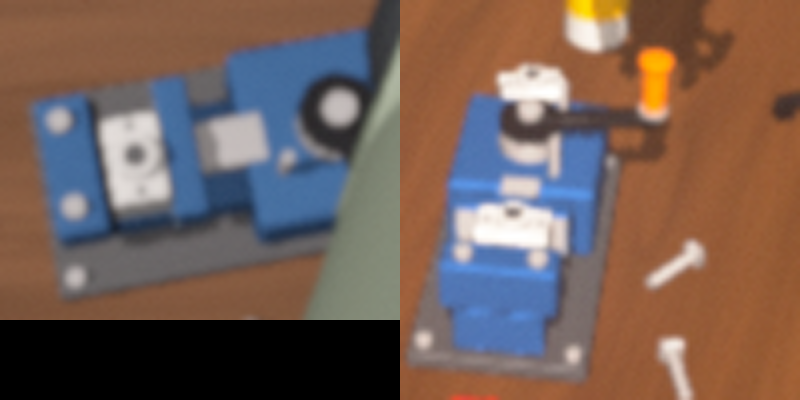

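```bash
python3 -c "
from workcell import job_done
print(job_done())"
```

```text
the job is handed in; nothing more can be done
None
```

The housing is clamped in the vise, the lever is seated and let go, and the job was handed in at about 17.5 s of the 72 s allowed; it returned no verdict.

- **First swing:** I turned the lever clockwise to its stop pin, where the push rose from about 4.5 N to 14 N. That put the hub at roughly 1.4 rad.
- **Swing back:** I eased off, lifted the lever about 8 mm and swung it back about 68°, which is three serrations. It then dropped in again, and the grip height came back to its seated value.
- **Clamping:** I turned on in steps of about 2 mm until the lever stiffened. The push held steady at 8.5 N, which is about 40 N of squeeze, with the hub at about 1.77 rad.
- **Easing off:** The lever sprang back about 2.3° as I took the load off. Pushing forward again gave the same force at the same angle, so I took this as give in the lever and grip, with the hub holding. I had no direct reading of the squeeze after letting go.
- **Last checks:** After release the force on the tool was near zero and the gripper was 12 cm clear. The last picture shows the housing upright between the jaws, the lever apparently down, and the two bolts and finished part where they were. The spray can and spare handle are only partly in that picture, and the wrench and driver are not in it at all. The gripper did not go near them.
- **One correction:** The first grasp caught the cap edge (24.5 mm opening). I opened, went down 4.5 mm and gripped the sleeve properly.

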